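# Fetch the jam pot from behind the condiments

## Robot

A 6-joint arm with a two-finger parallel gripper is mounted at the origin on the work surface. World frame = base frame: x ahead of the robot, y to its left, z up, the work surface at z = 0. Lengths are in m, angles in degrees, forces in N, time in s.
With the tool pointing down it reaches from about 0.25 to 0.725 m from the base axis. Payload 9.7 kg.
Tool frame: the origin (TCP) lies midway between the tips of the shut fingers; the grasp point (between the pads) lies 19 mm behind it; z points along the fingers, y is the line along which they close (so a half turn about z gives the same grasp; the last joint's range is limited). The gripper opens to 85 mm and grips with 20 to 120 N. Pads are 22 mm wide; open, the fingers measure 114 mm over their backs; the gripper's body (76 mm by 85 mm) begins 54 mm behind the grasp point. The pads swing forward as they close: fully open they stand 13 mm farther back than shut.
Start: joints at [68.812, 4.979, 10.078, 95.1, 0, 90], TCP at [0.199, 0.513, 0.231] pointing down, gripper open.
Joint ranges: [-179.16, 179.16], [-48.56, 103.87], [-65.8, 70.77], [-126.05, 130.52], [-82.76, 87.17], [-180, 180]. Speed limits (degrees/s): [127.2, 127.2, 147.25, 180, 180, 180].

## Interface

Orientations are given as [roll, pitch, yaw] about the fixed x, y, z axes, in that order (R = Rz(yaw) Ry(pitch) Rx(roll)).
In Python, from workcell import * gives the robot as it stands.
- The arm moves only by the tool servo_tool, never from a script. Its argument "moves" is a list of rows, each a list of 4 numbers: the shift along the world's x, y, z in parts of the range, where 1.0 means 75 cm, then the turn about the world's z in fractions of the full range, 1 being 90 degrees. A call has 1 to 20 rows; each row is the pose to reach, as a shift and turn from the pose commanded when the call began; what a row does not reach only later rows make up. A row lasts 1/12 s, in which the tool goes at most 41.7 mm and 7.16 degrees, less where a joint would pass 70% of its speed; a pose out of reach is approached as far as the arm can. Shift and turn numbers lie between -1 and 1, and a call with a number outside is refused. A call with a gripper value outside its range is refused whole. "claw" is the closure, from 0 (fully open) to 1 (shut), set as the call begins (left out, the last holds). The fingers move at their own pace and stop on an object; "force" is the grip in N (left out, the last holds). Time passes only in rows, so rows that repeat a pose let the fingers close. It gives the time, the measured TCP pose, the force, the opening and the grip force at its end, in the units of the state.
- get_obs(): the state, without advancing time (a new reading comes with each control period).
- camera(name): name is "side" or "top"; returns the picture (400x640x3 uint8, red, green, blue); there is no depth.
- get_calibration(name): a dict with "fx", "fy", "cx", "cy" (pixels), "k1" (the pictures are not rectified: a ray, as slopes to the right and down, at radius r is drawn at 1 + k1 r^2 times it, then the intrinsics apply), "rvec" (rotation vector, rad) and "tvec" (3), from world to camera coordinates, as OpenCV has them. Camera axes: x right, y down, z forward; pixel columns grow to the right and rows downward; lengths in m; the calibration is good to about 2 mm. A picture is of the moment at which its call begins. get_calibration takes no time and is no camera call.
- job_done(): hands the job in; it is judged then, once.
The state is a dict: "time": time; "q": joint angles; "qd": joint speeds; "joint_efforts": joint torques, N m; "ee_pos": TCP position; "tcp_rot": TCP orientation; "wrist_force": force on the tool from outside, world axes, zero at the start; "torque": the same for the moment, N m; "opening": finger opening in m; "grasp_force": force on a finger pad.
Only numpy, scipy, OpenCV 4.12 (cv2) and the standard library are available. Lean on these libraries where they do the work, as an engineer would, in place of code of your own. Each camera call takes 0.05 s, during which the arm holds its last target. There are 200 camera calls.

## Task

The small jam pot on the wooden condiment tray is hemmed in by the pepper mill, the syrup bottle and the square tin. First move those three, upright, onto the dark slate board; then stand the jam pot in the middle of the glass saucer on the breakfast plate; and only then put the mill, bottle and tin back upright on the tray, each on the very cork spot where it stood at the start. Leave the little salt dish on the tray where it is, and knock nothing over.

Things in the scene. Friction and masses are not known exactly. Their poses are not given: they have to be found in the camera images.
- mill: turned dark-wood pepper mill with a small steel button on top, upright, 126 mm tall. Foot 50 mm across, waist 32 mm, head a plain cylinder 42 mm across from 82 to 120 mm above the foot (the place to grip). 0.15 to 0.3 kg. Origin: centre of the underside, z up.
- bottle: amber glass syrup bottle, closed, with a paper band and a long white cap, upright, 125 mm tall. Body 50 mm across up to 66 mm; cap a plain cylinder 34 mm across from 84 to 125 mm above the foot (the place to grip). 0.18 to 0.33 kg. Origin: centre of the underside, z up.
- tin: square plain steel tin with a dark seam, upright, 46 x 46 mm and 120 mm tall, straight-sided; grip across two facing flat sides, near the top. 0.14 to 0.26 kg. Origin: centre of the underside, z up, x and y square to its sides; its sides are within about 0.15 rad of square with the tray.
- pot: low jam pot, dark red with an aluminium lid, a plain cylinder 56 mm across and 45 mm tall, 0.08 to 0.16 kg. Starts between the three tall things with only about 12 mm to each, too close for fingers. Origin: centre of the underside, z up.
- tray: fixed wooden tray, 210 (x) by 230 (y) mm, upper face 15 mm above its origin, rim 21 mm. Four flush cork spots, 62 mm across, at tray (x, y) = (-45, 0), (20, 65), (20, -65) and, for the jam pot, (20, 0) mm. Mill, bottle and tin start on the first three in any order, within 3 mm in x and y. Origin: centre of underside, x away from the robot (yaw within 0.35 rad), z up.
- board: empty dark slate board, fixed, the side area: 240 mm (its x) by 150 mm (its y), 20 mm thick; room for the three tall things 80 mm apart along its x. Origin: centre of the underside, z up. Left or right of the tray.
- saucer: fixed pale grey-green glass saucer, 90 mm across (95 over its beaded edge), flat top 8 mm above its origin, lying on a white plate (flat 10 mm, rim 16 mm above the table). Toast and tomatoes, up to 37 mm above the table, lie on its +x side, more than 50 mm from its centre: grip along its y. Origin: centre of underside, z up. Left or right of the tray, the board being on the other side.
- salt: small open white salt dish, loose, 36 mm across and 24 mm high, near a front corner of the tray (tray coordinates about (-72, 82) mm); to be left alone. Origin: centre of the underside.

How it is judged:
By the outcome, as a careful person would: the job done as asked, in the order asked, and still so for the second after the job is handed in, with the robot touching nothing.
It also fails if it takes over 144 s, if anything falls off the work surface, if the arm or the gripper's body presses on something with over 40 N, if the wrist force passes 120 N, or if a joint passes its speed limit or range.

## Working session

There is one attempt and no reset: what is moved stays moved. The work goes in short steps, Python scripts to look and compute and a tool call to move; the robot and the scene stay as the last step left them, time stands still between calls to the robot, and variables do not carry over. Pictures are saved under pics/ and viewed, at most 14 in all, crops included, and the job is handed in when it is done.

Besides the shell and the picture viewer there is one more tool, called after ">>>" as name(argument=value, ...) on one line, values as JSON. servo_tool: Moves the arm, as the interface text tells. Its arguments: {"type":"object","properties":{"moves":{"type":"array","items":{"type":"array","items":{"type":"number"}}},"claw":{"type":"number"},"force":{"type":"number"}},"required":["moves"]}

```bash
mkdir -p pics
cat > h.py <<'E'
from workcell import *
import numpy as np, cv2
def cal(n):
    c=get_calibration(n); K=np.array([[c["fx"],0,c["cx"]],[0,c["fy"],c["cy"]],[0,0,1.]])
    return K,np.array([c["k1"],0,0,0,0.]),np.array(c["rvec"],float),np.array(c["tvec"],float)
def ray(n,uv,z):
    K,d,r,t=cal(n); R=cv2.Rodrigues(r)[0]
    p=cv2.undistortPoints(np.array(uv,float).reshape(-1,1,2),K,d).reshape(-1,2)
    D=np.c_[p,np.ones(len(p))]@R; C=-R.T@t
    return C+D*((z-C[2])/D[:,2])[:,None]
def proj(n,P):
    K,d,r,t=cal(n); return cv2.projectPoints(np.array(P,float).reshape(-1,1,3),r,t,K,d)[0].reshape(-1,2)
def snap(n,f):
    im=camera(n); cv2.imwrite("pics/"+f,im[:,:,::-1]); return im
E
python3 - <<'E'
from h import *
for n in("top","side"):
    snap(n,n+"0.png"); K,d,r,t=cal(n); print(n,K[0,0],d[0],-cv2.Rodrigues(r)[0].T@t)
o=get_obs();print(o["time"],o["ee_pos"],o["tcp_rot"],o["opening"])
E
```

```text
top 453.8863309975541 0.039182478951353836 [0.39293189 0.0064039  1.00103201]
side 410.4335909544594 -0.07981391503788673 [0.51944361 0.57757338 0.69592924]
0.1 [0.19869984 0.51264675 0.2306465 ] [-1.79930758e+02 -8.80270548e-04  1.58812912e+02] 0.08524089592709863
```

View pics/top0.png

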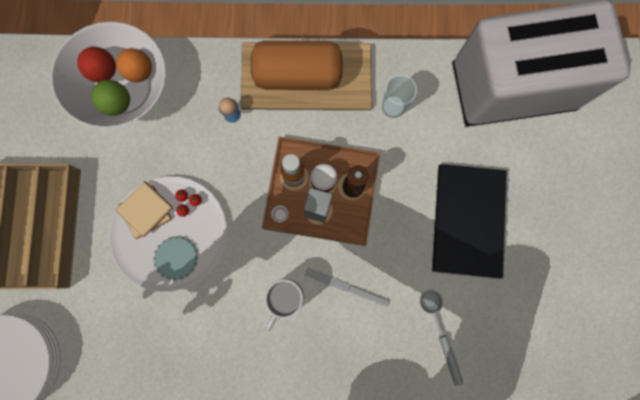

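View pics/side0.png

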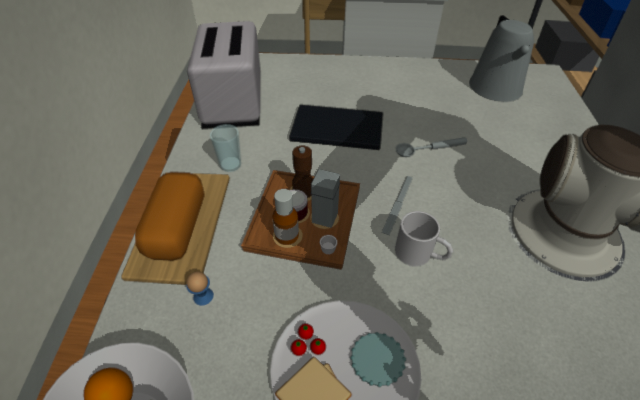

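The top view shows the tray (corners about (279,138), (380,151), (367,244), (263,229)) with the bottle cap at (291,162), mill at (358,174), tin at (317,203) and pot lid at (323,177). The saucer is at (176,258) and the board is at (471,220). The side view agrees.

```bash
cat > meas.py <<'E'
from h import *
import sys
im=cv2.imread("pics/top0.png"); hsv=cv2.cvtColor(im,cv2.COLOR_BGR2HSV)
def rect(mask,z,box):
    m=np.zeros_like(mask); x0,y0,x1,y1=box; m[y0:y1,x0:x1]=mask[y0:y1,x0:x1]
    m=cv2.morphologyEx(m,cv2.MORPH_OPEN,np.ones((3,3)))
    c=max(cv2.findContours(m,cv2.RETR_EXTERNAL,cv2.CHAIN_APPROX_NONE)[0],key=cv2.contourArea)
    c=cv2.convexHull(c).reshape(-1,2); w=ray("top",c,z)[:,:2]
    return cv2.minAreaRect((w*1000).astype(np.float32)), cv2.minEnclosingCircle((w*1000).astype(np.float32)), c
tr=rect(cv2.inRange(hsv,(0,70,25),(20,255,255)),.021,(255,128,388,252))
print("tray",tr[0])
bd=rect(cv2.inRange(hsv,(0,0,0),(180,255,40)),.020,(428,158,515,282)); print("board",bd[0])
sc=rect(cv2.inRange(hsv,(70,40,40),(100,255,255)),.018,(145,225,205,290)); print("saucer",sc[1],sc[0])
big=cv2.resize(im[128:256,255:390],None,fx=4.4,fy=4.4,interpolation=cv2.INTER_CUBIC)
side=cv2.imread("pics/side0.png")[135:275,235:370]; sb=cv2.resize(side,None,fx=4,fy=4,interpolation=cv2.INTER_CUBIC)
(cx,cy),(a,b),th=tr[0]
def draw(z,pts,col):
    for p in proj("top",np.c_[pts,np.full(len(pts),z)]): cv2.circle(big,tuple(int(v) for v in (p-[255,128])*4.4),2,col,-1)
draw(.021,cv2.boxPoints(tr[0])/1000,(0,255,0))
cv2.imwrite("pics/crop0.png",big); cv2.imwrite("pics/crop0s.png",sb)
E
python3 meas.py
```

```text
tray ((580.2578735351562, -3.8246002197265625), (228.8507537841797, 210.38995361328125), 80.70551300048828)
board ((514.1953125, -325.8504943847656), (147.6713409423828, 234.1207733154297), 84.27775573730469)
saucer ((456.74676513671875, 276.03839111328125), 3.0927083492279053) ((456.7467956542969, 276.0384216308594), (4.491969108581543, 4.251954555511475), 2.6828200817108154)
```

View pics/crop0.png

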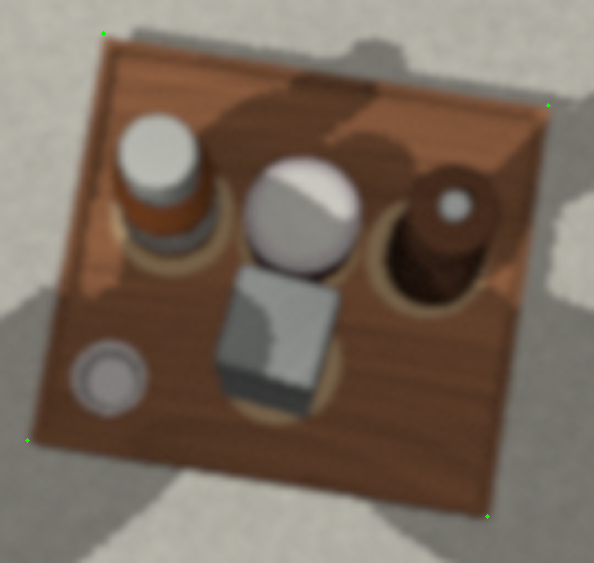

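The crop shows the cap centre at (157,151), the mill button at (455,205) and the tin top corners at (244,264), (340,290), (309,388), (217,360). The lid centre is at (303,217) and the salt dish at (109,378). All are crop pixels at 4.4x scale.

```bash
cat > m2.py <<'E'
from h import *
def c2(p): return (np.array(p,float)+.5)/4.4-.5+[255,128]
T=np.array([.5803,-.0038]); yaw=np.radians(-9.29); R=np.array([[np.cos(yaw),-np.sin(yaw)],[np.sin(yaw),np.cos(yaw)]])
def loc(w): return np.round((w-T)@R*1000,1)
tin=ray("top",c2([(244,264),(340,290),(309,388),(217,360)]),.135)[:,:2]
for n,p,z in(("bottle",[(157,151)],.140),("mill",[(455,205)],.141),("pot",[(303,217)],.060),("salt",[(109,378)],.039)):
    w=ray("top",c2(p),z)[0,:2]; print(n,w.round(4),loc(w))
print("tin",tin.mean(0).round(4),loc(tin.mean(0)),cv2.minAreaRect((tin*1000).astype(np.float32)))
for s in((-45,0),(20,65),(20,-65),(20,0)): print(s,(T+R@(np.array(s)/1000)).round(4))
im=cv2.imread("pics/top0.png").astype(int)
b,g,r=im[...,0],im[...,1],im[...,2]
m=((g-r)>15).astype(np.uint8)*255; m[:, :145]=0;m[:,210:]=0;m[:225]=0;m[290:]=0
c=cv2.convexHull(np.vstack(cv2.findContours(m,cv2.RETR_EXTERNAL,cv2.CHAIN_APPROX_NONE)[0])).reshape(-1,2)
w=ray("top",c,.018)[:,:2]; print("saucer",cv2.minEnclosingCircle((w*1000).astype(np.float32)),cv2.minAreaRect((w*1000).astype(np.float32)))
side=cv2.imread("pics/side0.png"); m=((side[...,1].astype(int)-side[...,2])>15).astype(np.uint8)*255
m[:325]=0;m[:,:340]=0;m[:,415:]=0
c=cv2.convexHull(np.vstack(cv2.findContours(m,cv2.RETR_EXTERNAL,cv2.CHAIN_APPROX_NONE)[0])).reshape(-1,2)
w=ray("side",c,.018)[:,:2]; print("saucer side",cv2.minEnclosingCircle((w*1000).astype(np.float32)))
E
python3 m2.py
```

```text
bottle [0.612  0.0579] [21.3 66. ]
mill [ 0.5875 -0.0737] [ 18.4 -67.9]
pot [ 0.5998 -0.008 ] [19.9 -1. ]
salt [0.5244 0.086 ] [-69.7  79.6]
tin [0.5347 0.0044] [-46.3   0.8] ((534.2734985351562, 4.111429214477539), (43.90809631347656, 45.64552688598633), 74.68172454833984)
(-45, 0) [0.5359 0.0035]
(20, 65) [0.6105 0.0571]
(20, -65) [ 0.5895 -0.0712]
(20, 0) [ 0.6   -0.007]
saucer ((432.6560974121094, 309.0299987792969), 44.07981491088867) ((437.1478576660156, 307.6253967285156), (87.46573638916016, 77.09446716308594), 70.21755981445312)
saucer side ((433.9117431640625, 308.7600402832031), 46.30352783203125)
```

View pics/crop0s.png

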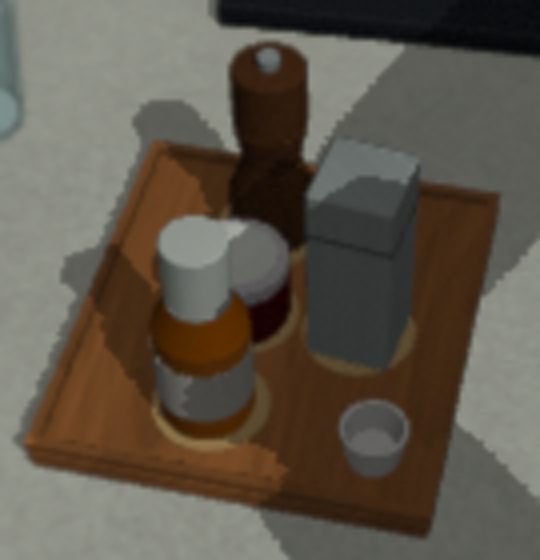

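The rows are not in the units I measure in: shifts go in shares of 75 cm and turns go in shares of 90 degrees. I convert before sending: -58.6 cm / 75 = -0.7813, 38.9 cm / 75 = 0.5187, 0.2 rad / 1.5708 = 0.1273.

>>> servo_tool(moves=[[0.0133,-0.02,0,0.0127],[0.04,-0.0533,0,0.0255],[0.0667,-0.1067,0,0.0509],[0.5187,-0.7813,0,0.1273],[0.5187,-0.7813,0,0.1273],[0.5187,-0.7813,0,0.1273],[0.5187,-0.7813,0,0.1273],[0.5187,-0.7813,0,0.1273],[0.5187,-0.7813,0,0.1273],[0.5187,-0.7813,0,0.1273],[0.5187,-0.7813,0,0.1273],[0.5187,-0.7813,0,0.1273],[0.5187,-0.7813,0,0.1273],[0.5187,-0.7813,0,0.1273],[0.5187,-0.7813,0,0.1273],[0.5187,-0.7813,0,0.1273],[0.5187,-0.7813,0,0.1273],[0.5187,-0.7813,0,0.1273],[0.5187,-0.7813,0,0.1273],[0.5187,-0.7813,0,0.1273]], claw=0)

```text
time: 1.77
ee_pos: [0.588, -0.0747, 0.2299]
tcp_rot: [-180.0, -0.1, 170.1]
wrist_force: [-0.2, 1.4, -0.2]
opening: 0.0853
grasp_force: 0.0
```

Converted, -13.5 cm / 75 = -0.18, -13 cm / 75 = -0.1733.

>>> servo_tool(moves=[[0,0,-0.0133,0],[0,0.0013,-0.04,0],[0,0.0013,-0.0667,0],[0,0.0013,-0.0933,0],[0,0.0013,-0.12,0],[0,0.0013,-0.14,0],[0,0.0013,-0.16,0],[0,0.0013,-0.1733,0],[0,0.0013,-0.18,0],[0,0.0013,-0.18,0],[0,0.0013,-0.18,0]])

```text
time: 2.68
ee_pos: [0.5878, -0.0718, 0.0968]
tcp_rot: [180.0, 0.0, 170.3]
wrist_force: [-0.7, 0.1, 0.5]
opening: 0.0854
grasp_force: 0.0
```

Run:
```python
from h import *
o=get_obs();print(o["q"],o["ee_pos"],o["time"],o["wrist_force"])
im=snap("side","s1.png"); cv2.imwrite("pics/s1c.png",cv2.resize(im[60:280,210:400,::-1],None,fx=2.7,fy=2.7,interpolation=cv2.INTER_CUBIC))
```

```text
[-6.96108311e+00  1.01476436e+01  9.36787484e-01  8.07575674e+01
  7.54988883e-04  2.73261395e+00] [ 0.58777668 -0.0717609   0.09681958] 2.6833 [-0.69766185  0.14980512  0.52166324]
```

View pics/s1c.png

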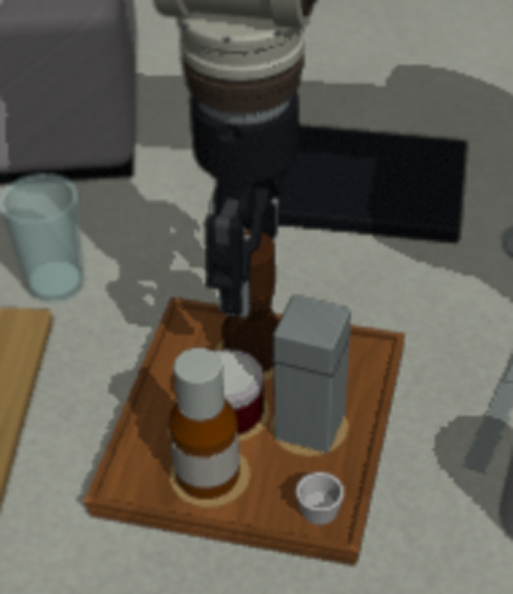

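The finger's tip (about (235,300) in the crop) hangs beside the mill head; I'll check whether the apparent offset is just perspective.

Run:
```python
from h import *
for P in([.588,-.020,.105],[.588,-.074,.116],[.588,-.074,.016],[.5875,-.0737,.141]): print(P,(proj("side",[P])[0]-[210,60])*2.7)
# mill button in original side view: crop0s (268,60)/4+(235,135)
print(ray("side",[[268/4+235,60/4+135]],.141))
```

```text
[0.588, -0.02, 0.105] [244.56832731 323.38858426]
[0.588, -0.074, 0.116] [249.93959375 265.16653796]
[0.588, -0.074, 0.016] [253.0984566  353.51875725]
[0.5875, -0.0737, 0.141] [249.68834754 240.99926478]
[[ 0.58829515 -0.07129596  0.141     ]]
```

The 9 mm +x shift of the near finger comes from the 80° closing line, and the body is centred on the mill. So it is aligned, and I'll grip.

>>> servo_tool(moves=[[0,0,0,0],[0,0,0,0],[0,0,0,0],[0,0,0,0],[0,0,0,0],[0,0,0,0],[0,0,0,0],[0,0,0,0]], claw=1, force=45)

```text
time: 3.4
ee_pos: [0.588, -0.0724, 0.0968]
tcp_rot: [-180.0, 0.0, 170.3]
wrist_force: [-0.2, -2.7, 5.4]
opening: 0.0411
grasp_force: 45.2
```

Converted, -20 cm / 75 = -0.2667, -3.4 cm / 75 = -0.0453.

>>> servo_tool(moves=[[0,0,0.004,0],[0,0,0.0133,0],[0,0,0.0267,0],[0,0,0.0427,0],[0,0,0.0613,0],[0,0,0.08,0],[0,0,0.0987,0],[0,0,0.1173,0],[0,0,0.136,0],[-0.0067,-0.0107,0.152,0],[-0.0133,-0.0267,0.16,0],[-0.024,-0.0533,0.164,0],[-0.0347,-0.08,0.164,0],[-0.0453,-0.1067,0.164,0],[-0.056,-0.1333,0.164,0],[-0.0613,-0.16,0.164,0],[-0.0613,-0.1867,0.164,0],[-0.0533,-0.2133,0.164,0],[-0.0427,-0.24,0.164,0],[-0.0293,-0.2667,0.164,0]])

```text
time: 5.07
ee_pos: [0.5647, -0.2743, 0.2199]
tcp_rot: [-180.0, 0.0, 170.2]
wrist_force: [1.4, 0.9, -2.4]
opening: 0.041
grasp_force: 45.5
```

Converted, -11.7 cm / 75 = -0.156, -6.1 cm / 75 = -0.0813.

>>> servo_tool(moves=[[0.0133,-0.0267,0,0],[0.0253,-0.0507,0,0],[0.0333,-0.0693,0,0],[0.0373,-0.08,0,0],[0.0373,-0.0813,-0.0133,0],[0.0373,-0.0813,-0.032,0],[0.0373,-0.0813,-0.0533,0],[0.0373,-0.0813,-0.0747,0],[0.0373,-0.0813,-0.096,0],[0.0373,-0.0813,-0.1147,0],[0.0373,-0.0813,-0.1307,0],[0.0373,-0.0813,-0.1413,0],[0.0373,-0.0813,-0.148,0],[0.0373,-0.0813,-0.152,0],[0.0373,-0.0813,-0.154,0],[0.0373,-0.0813,-0.1553,0],[0.0373,-0.0813,-0.156,0],[0.0373,-0.0813,-0.156,0]])

```text
time: 6.57
ee_pos: [0.594, -0.3333, 0.1027]
tcp_rot: [-180.0, 0.0, 170.3]
wrist_force: [-0.4, -0.8, -2.1]
opening: 0.041
grasp_force: 45.6
```

Converted, -0.1 cm / 75 = -0.0013, -0.05 cm / 75 = -0.0007.

>>> servo_tool(moves=[[0,0,-0.0007,0],[0,0,-0.0013,0],[0,0,-0.0013,0]])

```text
time: 6.82
ee_pos: [0.594, -0.3333, 0.1019]
tcp_rot: [-180.0, 0.1, 170.3]
wrist_force: [-0.9, -1.3, 1.6]
opening: 0.0408
grasp_force: 45.9
```

>>> servo_tool(moves=[[0,0,0,0],[0,0,0,0],[0,0,0,0],[0,0,0,0],[0,0,0,0],[0,0,0,0]], claw=0)

```text
time: 7.32
ee_pos: [0.5938, -0.3332, 0.1013]
tcp_rot: [-180.0, -0.0, 170.3]
wrist_force: [0.2, -0.4, -0.3]
opening: 0.0856
grasp_force: 0.0
```

Converted, 33.8 cm / 75 = 0.4507, -5.9 cm / 75 = -0.0787, -0.1 rad / 1.5708 = -0.0637.

>>> servo_tool(moves=[[0,0,0.02,0],[0,0,0.0533,0],[0,0,0.0933,0],[0,0,0.1333,0],[-0.0067,0.0267,0.16,0],[-0.02,0.0667,0.16,0],[-0.0787,0.4507,0.16,-0.0637],[-0.0787,0.4507,0.16,-0.0637],[-0.0787,0.4507,0.16,-0.0637],[-0.0787,0.4507,0.16,-0.0637],[-0.0787,0.4507,0.16,-0.0637],[-0.0787,0.4507,0.16,-0.0637],[-0.0787,0.4507,0.16,-0.0637],[-0.0787,0.4507,0.16,-0.0637],[-0.0787,0.4507,0.16,-0.0637]])

```text
time: 8.57
ee_pos: [0.5345, 0.0069, 0.2217]
tcp_rot: [180.0, 0.0, 164.8]
wrist_force: [-0.1, -0.0, -0.6]
opening: 0.0852
grasp_force: 0.0
```

Converted, -12.5 cm / 75 = -0.1667, -12.1 cm / 75 = -0.1613.

>>> servo_tool(moves=[[0,0,-0.02,0],[0,0,-0.0533,0],[0,0,-0.0933,0],[0,0,-0.12,0],[0,0,-0.1467,0],[0,0,-0.1613,0],[0,0,-0.1667,0],[0,0,-0.1667,0],[0,0,-0.1667,0]])

```text
time: 9.32
ee_pos: [0.5353, 0.0044, 0.0973]
tcp_rot: [180.0, 0.1, 164.5]
wrist_force: [0.5, 0.5, 1.2]
opening: 0.0854
grasp_force: 0.0
```

>>> servo_tool(moves=[[0,0,0,0],[0,0,0,0],[0,0,0,0],[0,0,0,0],[0,0,0,0],[0,0,0,0],[0,0,0,0],[0,0,0,0]], claw=1)

```text
time: 9.98
ee_pos: [0.5352, 0.0048, 0.0971]
tcp_rot: [180.0, 0.1, 164.5]
wrist_force: [-0.1, -0.3, 5.4]
opening: 0.0457
grasp_force: 46.2
```

Converted, -27 cm / 75 = -0.36, -24.8 cm / 75 = -0.3307.

>>> servo_tool(moves=[[0,0,0.004,0],[0,0,0.0133,0],[0,0,0.0267,0],[0,0,0.0453,0],[0,0,0.0667,0],[0,0,0.088,0],[0,-0.0027,0.1093,0],[-0.0027,-0.0107,0.1253,0],[-0.008,-0.024,0.1333,0],[-0.016,-0.048,0.136,0],[-0.024,-0.0747,0.136,0],[-0.0333,-0.1067,0.136,0],[-0.0427,-0.1387,0.136,0],[-0.0533,-0.1707,0.136,0],[-0.064,-0.2027,0.136,0],[-0.0747,-0.2347,0.136,0],[-0.0853,-0.2667,0.136,0],[-0.096,-0.2987,0.136,0],[-0.1067,-0.3307,0.136,0],[-0.116,-0.36,0.136,0]])

```text
time: 11.65
ee_pos: [0.4463, -0.2669, 0.1982]
tcp_rot: [-180.0, -0.0, 164.5]
wrist_force: [-0.0, 0.2, -1.0]
opening: 0.0455
grasp_force: 46.3
```

Converted, -9.65 cm / 75 = -0.1287, -9.6 cm / 75 = -0.128.

>>> servo_tool(moves=[[-0.008,-0.0267,0,0],[-0.0133,-0.0507,0,0],[-0.0173,-0.0653,0,0],[-0.0187,-0.0707,-0.008,0],[-0.0187,-0.0707,-0.0213,0],[-0.0187,-0.0707,-0.04,0],[-0.0187,-0.0707,-0.0613,0],[-0.0187,-0.0707,-0.0827,0],[-0.0187,-0.0707,-0.1013,0],[-0.0187,-0.0707,-0.1147,0],[-0.0187,-0.0707,-0.1227,0],[-0.0187,-0.0707,-0.1267,0],[-0.0187,-0.0707,-0.128,0],[-0.0187,-0.0707,-0.1287,0],[-0.0187,-0.0707,-0.1287,0]])

```text
time: 12.9
ee_pos: [0.4341, -0.3183, 0.1023]
tcp_rot: [-180.0, 0.0, 164.5]
wrist_force: [0.4, 1.4, -0.8]
opening: 0.0458
grasp_force: 46.2
```

>>> servo_tool(moves=[[0,0,-0.0005,0],[0,0,-0.0005,0],[0,0,-0.0005,0]])

```text
time: 13.15
ee_pos: [0.4341, -0.3184, 0.1022]
tcp_rot: [-180.0, 0.1, 164.5]
wrist_force: [-1.0, 0.1, 4.1]
opening: 0.0455
grasp_force: 46.9
```

>>> servo_tool(moves=[[0,0,0,0],[0,0,0,0],[0,0,0,0],[0,0,0,0],[0,0,0,0],[0,0,0,0]], claw=0)

```text
time: 13.65
ee_pos: [0.4337, -0.3182, 0.1013]
tcp_rot: [-180.0, -0.0, 164.5]
wrist_force: [0.4, -0.2, 0.5]
opening: 0.0856
grasp_force: 0.0
```

Converted, 37.6 cm / 75 = 0.5013, 17.7 cm / 75 = 0.236, 0.1 rad / 1.5708 = 0.0637.

>>> servo_tool(moves=[[0,0,0.02,0],[0,0,0.0533,0],[0,0,0.0933,0],[0,0,0.1333,0],[0.0107,0.0267,0.16,0],[0.0333,0.0667,0.16,0],[0.236,0.5013,0.16,0.0637],[0.236,0.5013,0.16,0.0637],[0.236,0.5013,0.16,0.0637],[0.236,0.5013,0.16,0.0637],[0.236,0.5013,0.16,0.0637],[0.236,0.5013,0.16,0.0637],[0.236,0.5013,0.16,0.0637],[0.236,0.5013,0.16,0.0637],[0.236,0.5013,0.16,0.0637],[0.236,0.5013,0.16,0.0637],[0.236,0.5013,0.16,0.0637]])

```text
time: 15.07
ee_pos: [0.611, 0.0593, 0.2206]
tcp_rot: [-180.0, -0.1, 170.4]
wrist_force: [-0.9, 0.1, -0.6]
opening: 0.0853
grasp_force: 0.0
```

Converted, -12.3 cm / 75 = -0.164, -12 cm / 75 = -0.16.

>>> servo_tool(moves=[[0,0,-0.02,0],[0,0,-0.0533,0],[0,0,-0.0933,0],[0,0,-0.12,0],[0,0,-0.1467,0],[0,0,-0.16,0],[0,0,-0.164,0],[0,0,-0.164,0],[0,0,-0.164,0]])

```text
time: 15.82
ee_pos: [0.6112, 0.0574, 0.0998]
tcp_rot: [180.0, 0.1, 170.2]
wrist_force: [0.3, 0.1, -0.0]
opening: 0.0854
grasp_force: 0.0
```

>>> servo_tool(moves=[[0,0,0,0],[0,0,0,0],[0,0,0,0],[0,0,0,0],[0,0,0,0],[0,0,0,0],[0,0,0,0],[0,0,0,0]], claw=1)

```text
time: 16.48
ee_pos: [0.611, 0.0578, 0.0989]
tcp_rot: [180.0, 0.0, 170.3]
wrist_force: [-0.3, 0.0, 5.3]
opening: 0.0331
grasp_force: 44.5
```

Converted, -25.2 cm / 75 = -0.336, -5.3 cm / 75 = -0.0707.

>>> servo_tool(moves=[[0,0,0.004,0],[0,0,0.0133,0],[0,0,0.0267,0],[0,0,0.0453,0],[0,0,0.0667,0],[0,0,0.088,0],[0,-0.0027,0.1093,0],[-0.004,-0.0107,0.1307,0],[-0.0133,-0.024,0.1467,0],[-0.0267,-0.0453,0.1573,0],[-0.0413,-0.072,0.16,0],[-0.056,-0.1013,0.16,0],[-0.0707,-0.1307,0.16,0],[-0.084,-0.16,0.16,0],[-0.096,-0.1893,0.16,0],[-0.1067,-0.2187,0.16,0],[-0.1147,-0.248,0.16,0],[-0.1213,-0.2773,0.16,0],[-0.1253,-0.3067,0.16,0],[-0.128,-0.336,0.16,0]])

```text
time: 18.15
ee_pos: [0.5137, -0.1955, 0.2191]
tcp_rot: [-180.0, 0.0, 170.2]
wrist_force: [0.2, 0.3, -3.2]
opening: 0.0329
grasp_force: 45.0
```

Converted, -13.2 cm / 75 = -0.176, -13.1 cm / 75 = -0.1747.

>>> servo_tool(moves=[[-0.0013,-0.0293,0,0],[-0.0013,-0.0587,0,0],[-0.0013,-0.088,0,0],[-0.0013,-0.1173,0,0],[-0.0013,-0.144,0,0],[-0.0013,-0.164,0,0],[-0.0013,-0.1747,-0.0067,0],[-0.0013,-0.176,-0.0187,0],[-0.0013,-0.176,-0.0373,0],[-0.0013,-0.176,-0.0587,0],[-0.0013,-0.176,-0.08,0],[-0.0013,-0.176,-0.1013,0],[-0.0013,-0.176,-0.12,0],[-0.0013,-0.176,-0.1347,0],[-0.0013,-0.176,-0.144,0],[-0.0013,-0.176,-0.1493,0],[-0.0013,-0.176,-0.1513,0],[-0.0013,-0.176,-0.1527,0],[-0.0013,-0.176,-0.1527,0]])

```text
time: 19.73
ee_pos: [0.514, -0.3263, 0.1044]
tcp_rot: [-180.0, 0.0, 170.3]
wrist_force: [0.0, 0.1, -2.9]
opening: 0.0329
grasp_force: 45.0
```

Converted, -0.08 cm / 75 = -0.0011, -0.04 cm / 75 = -0.0005.

>>> servo_tool(moves=[[0,0,-0.0005,0],[0,0,-0.0011,0],[0,0,-0.0011,0]])

```text
time: 19.98
ee_pos: [0.5141, -0.3264, 0.1039]
tcp_rot: [-180.0, 0.1, 170.3]
wrist_force: [-0.6, -0.2, 1.6]
opening: 0.0335
grasp_force: 45.5
```

>>> servo_tool(moves=[[0,0,0,0],[0,0,0,0],[0,0,0,0],[0,0,0,0],[0,0,0,0],[0,0,0,0]], claw=0)

```text
time: 20.48
ee_pos: [0.5138, -0.3262, 0.1031]
tcp_rot: [180.0, -0.0, 170.3]
wrist_force: [-0.1, 0.6, -0.2]
opening: 0.0851
grasp_force: 0.0
```

Converted, 32 cm / 75 = 0.4267, 12 cm / 75 = 0.16.

>>> servo_tool(moves=[[0,0,0.02,0],[0,0,0.0533,0],[0,0,0.0933,0],[0,0,0.1333,0],[0,0.0267,0.16,0],[0.0267,0.0667,0.16,0],[0.1147,0.4267,0.16,0],[0.1147,0.4267,0.16,0],[0.1147,0.4267,0.16,0],[0.1147,0.4267,0.16,0],[0.1147,0.4267,0.16,0],[0.1147,0.4267,0.16,0],[0.1147,0.4267,0.16,0],[0.1147,0.4267,0.16,0],[0.1147,0.4267,0.16,0],[0.1147,0.4267,0.16,0]])

```text
time: 21.82
ee_pos: [0.5997, -0.0064, 0.223]
tcp_rot: [-180.0, -0.0, 170.3]
wrist_force: [-0.2, 0.2, -0.4]
opening: 0.0859
grasp_force: 0.0
```

Run:
```python
from h import *
im=snap("side","s2.png"); cv2.imwrite("pics/s2c.png",cv2.resize(im[50:400,180:470,::-1],None,fx=1.7,fy=1.7,interpolation=cv2.INTER_CUBIC))
```

```text
(no output)
```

View pics/s2c.png

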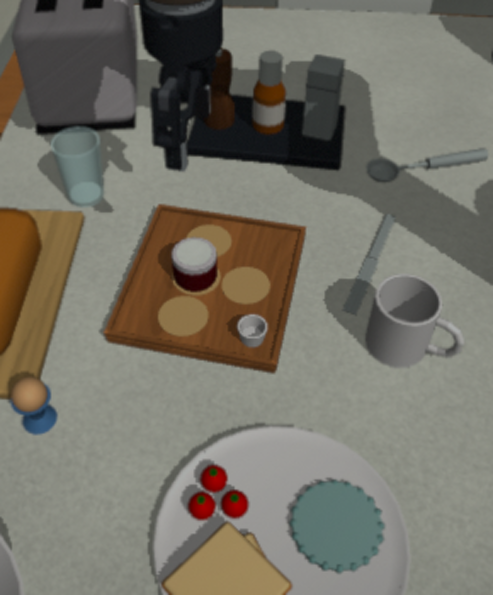

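The side view shows mill, bottle and tin upright on the board (crop (222,95), (270,95), (323,95)). The pot stands alone at (194,265) and the saucer is clear at (338,525).

Converted, -19.9 cm / 75 = -0.2653, -19.5 cm / 75 = -0.26.

>>> servo_tool(moves=[[0,0,-0.02,0],[0,-0.0013,-0.0533,0],[0,-0.0013,-0.0933,0],[0,-0.0013,-0.1333,0],[0,-0.0013,-0.1667,0],[0,-0.0013,-0.2,0],[0,-0.0013,-0.2267,0],[0,-0.0013,-0.2467,0],[0,-0.0013,-0.26,0],[0,-0.0013,-0.2653,0],[0,-0.0013,-0.2653,0]])

```text
time: 22.78
ee_pos: [0.5994, -0.008, 0.0236]
tcp_rot: [-180.0, -0.1, 170.2]
wrist_force: [0.4, -0.1, -0.1]
opening: 0.0853
grasp_force: 0.0
```

>>> servo_tool(moves=[[0,0,0,0],[0,0,0,0],[0,0,0,0],[0,0,0,0],[0,0,0,0],[0,0,0,0],[0,0,0,0]], claw=1, force=35)

```text
time: 23.37
ee_pos: [0.6006, -0.0073, 0.0256]
tcp_rot: [180.0, 0.1, 170.3]
wrist_force: [-0.9, -0.2, 6.6]
opening: 0.0552
grasp_force: 37.4
```

Converted, 29.6 cm / 75 = 0.3947, 28 cm / 75 = 0.3733, 0.25 rad / 1.5708 = 0.1592.

>>> servo_tool(moves=[[0,0,0.004,0],[0,0,0.0133,0],[0,0,0.0293,0],[0,0,0.0507,0],[0,0,0.072,0],[-0.004,0.008,0.0933,0],[-0.012,0.024,0.1067,0.0127],[-0.024,0.048,0.112,0.0255],[-0.04,0.0773,0.112,0.0382],[-0.056,0.1067,0.112,0.0509],[-0.072,0.136,0.112,0.0637],[-0.088,0.1653,0.112,0.0764],[-0.104,0.1947,0.112,0.0891],[-0.12,0.224,0.112,0.1019],[-0.136,0.2533,0.112,0.1146],[-0.152,0.2853,0.112,0.1273],[-0.168,0.3173,0.112,0.1401],[-0.1827,0.3467,0.112,0.1592],[-0.196,0.3733,0.112,0.1592],[-0.2067,0.3947,0.112,0.1592]])

```text
time: 25.03
ee_pos: [0.4432, 0.2907, 0.1087]
tcp_rot: [180.0, 0.0, -175.3]
wrist_force: [-0.7, -0.3, -1.9]
opening: 0.0549
grasp_force: 37.3
```

>>> servo_tool(moves=[[-0.008,0.0133,0,0],[-0.0133,0.0227,0,0],[-0.0147,0.0267,0,0],[-0.0147,0.0267,-0.0133,0],[-0.0147,0.0267,-0.0293,0],[-0.0147,0.0267,-0.048,0],[-0.0147,0.0267,-0.0667,0],[-0.0147,0.0267,-0.0827,0],[-0.0147,0.0267,-0.0933,0],[-0.0147,0.0267,-0.0987,0],[-0.0147,0.0267,-0.1013,0],[-0.0147,0.0267,-0.1013,0],[-0.0147,0.0267,-0.1013,0]])

```text
time: 26.12
ee_pos: [0.4341, 0.3089, 0.0326]
tcp_rot: [180.0, 0.0, -175.4]
wrist_force: [0.8, -0.5, -1.7]
opening: 0.0554
grasp_force: 37.3
```

Converted, -0.35 cm / 75 = -0.0047, -0.3 cm / 75 = -0.004.

>>> servo_tool(moves=[[0,0,-0.002,0],[0,0,-0.004,0],[0,0,-0.0047,0],[0,0,-0.0047,0],[0,0,-0.0047,0]])

```text
time: 26.53
ee_pos: [0.4338, 0.3089, 0.0287]
tcp_rot: [180.0, 0.0, -175.4]
wrist_force: [-0.2, -0.2, -1.6]
opening: 0.0555
grasp_force: 37.3
```

Run:
```python
from h import *
im=snap("side","s3.png"); cv2.imwrite("pics/s3c.png",cv2.resize(im[260:400,260:440,::-1],None,fx=4,fy=4,interpolation=cv2.INTER_CUBIC))
```

```text
(no output)
```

View pics/s3c.png

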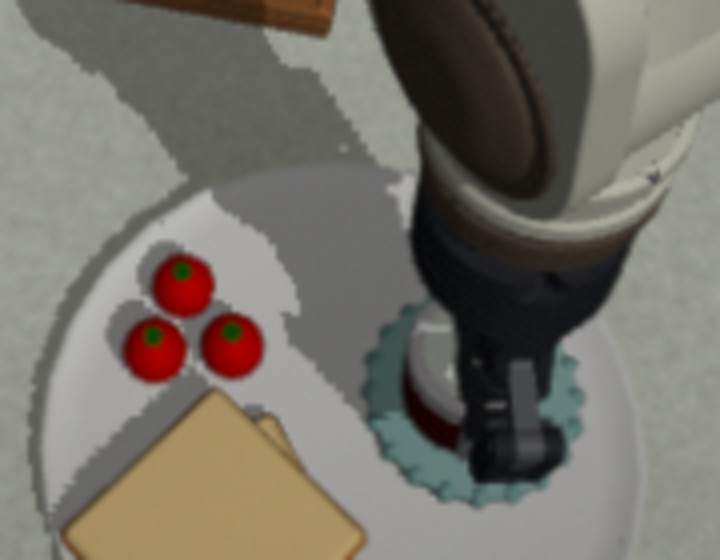

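The pot hangs just over the saucer, centred (the saucer spans columns 362–585 and the pot's left side is at 408). The fingers are clear of toast and tomatoes, so I'll lower to contact.

>>> servo_tool(moves=[[0,0,-0.0007,0],[0,0,-0.0013,0],[0,0,-0.0013,0],[0,0,-0.0013,0]])

```text
time: 26.92
ee_pos: [0.4338, 0.3089, 0.0285]
tcp_rot: [180.0, 0.0, -175.4]
wrist_force: [-3.7, -1.9, 6.2]
opening: 0.055
grasp_force: 38.2
```

>>> servo_tool(moves=[[0,0,0,0],[0,0,0,0],[0,0,0,0],[0,0,0,0],[0,0,0,0],[0,0,0,0]], claw=0)

```text
time: 27.42
ee_pos: [0.4338, 0.3088, 0.0275]
tcp_rot: [-180.0, -0.0, -175.4]
wrist_force: [0.4, 0.2, 0.7]
opening: 0.085
grasp_force: 0.0
```

Converted, -40 cm / 75 = -0.5333, -30 cm / 75 = -0.4, -0.25 rad / 1.5708 = -0.1592.

>>> servo_tool(moves=[[0,0,0.0133,0],[0,0,0.04,0],[0,0,0.08,0],[0,0,0.12,0],[0,0,0.16,0],[0,0,0.2,0],[0,0,0.24,0],[0,0,0.2587,0],[0.0267,-0.0667,0.2587,0],[0.0533,-0.1867,0.2587,-0.0637],[0.0533,-0.2667,0.2587,-0.0955],[0.0533,-0.4,0.2587,-0.1592],[0.0533,-0.5333,0.2587,-0.1592],[0.0533,-0.5333,0.2587,-0.1592],[0.0533,-0.5333,0.2587,-0.1592],[0.0533,-0.5333,0.2587,-0.1592],[0.0533,-0.5333,0.2587,-0.1592],[0.0533,-0.5333,0.2587,-0.1592]])

```text
time: 28.92
ee_pos: [0.4733, -0.0941, 0.2226]
tcp_rot: [-180.0, 0.1, 170.2]
wrist_force: [0.6, 0.4, -0.1]
opening: 0.0853
grasp_force: 0.0
```

Run:
```python
from h import *
im=snap("side","s4.png"); t=snap("top","t4.png")
a=cv2.resize(im[290:400,320:440,::-1],(480,440),interpolation=cv2.INTER_CUBIC); b=cv2.resize(t[215:300,135:215,::-1],(320,340),interpolation=cv2.INTER_CUBIC)
o=np.zeros((440,800,3),np.uint8);o[:,:480]=a;o[:340,480:]=b;cv2.imwrite("pics/s4c.png",o);print(get_obs()["ee_pos"])
```

```text
[ 0.47346713 -0.09487036  0.22219906]
```

View pics/s4c.png

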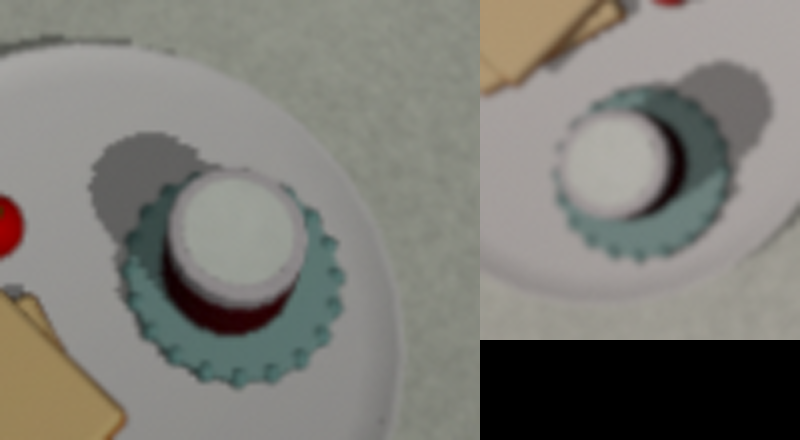

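Run:
```python
from h import *
print(ray("top",[[168,255.7]],.063),ray("top",[[175.5,257.8]],.018),ray("side",[[379,348.4]],.063))
for n,f,(x0,x1,y0,y1) in(("top","t4",(145,210,225,290)),("side","s4",(340,415,325,400))):
    s=cv2.imread(f"pics/{f}.png").astype(int); m=((s[...,1]-s[...,2])>10); q=np.zeros(m.shape,np.uint8); q[y0:y1,x0:x1]=m[y0:y1,x0:x1]*255
    q=cv2.morphologyEx(q,cv2.MORPH_OPEN,np.ones((2,2)))
    c=np.vstack(cv2.findContours(q,cv2.RETR_EXTERNAL,cv2.CHAIN_APPROX_NONE)[0]); w=ray(n,c,.018)[:,:2]*1000
    print(n,cv2.minEnclosingCircle(w.astype(np.float32)))
```

```text
[[0.43420952 0.30918914 0.063     ]] [[0.43169161 0.30763432 0.018     ]] [[0.43656281 0.31058165 0.063     ]]
top ((429.2411804199219, 306.0346984863281), 44.805362701416016)
side ((431.25604248046875, 310.4764099121094), 46.70336151123047)
```

The pot stands upright on the saucer, within about 3 mm of its middle (lid at px (168,256) top, saucer at (175.5,258)). Now I'll return the bottle.

Converted, -23.5 cm / 75 = -0.3133, 4.05 cm / 75 = 0.054.

>>> servo_tool(moves=[[0.0133,-0.0267,0,0],[0.054,-0.3133,0,0],[0.054,-0.3133,0,0],[0.054,-0.3133,0,0],[0.054,-0.3133,0,0],[0.054,-0.3133,0,0],[0.054,-0.3133,0,0],[0.054,-0.3133,0,0],[0.054,-0.3133,0,0],[0.054,-0.3133,0,0]])

```text
time: 29.85
ee_pos: [0.5144, -0.3248, 0.2221]
tcp_rot: [180.0, 0.0, 170.3]
wrist_force: [-0.0, 1.2, 0.3]
opening: 0.0857
grasp_force: 0.0
```

Converted, -11.9 cm / 75 = -0.1587, -11.7 cm / 75 = -0.156.

>>> servo_tool(moves=[[0,0,-0.02,0],[0,0,-0.0533,0],[0,0,-0.0933,0],[0,0,-0.12,0],[0,0,-0.1467,0],[0,0,-0.156,0],[0,0,-0.1587,0],[0,0,-0.1587,0],[0,0,-0.1587,0]])

```text
time: 30.6
ee_pos: [0.515, -0.326, 0.1044]
tcp_rot: [-180.0, 0.1, 170.3]
wrist_force: [0.5, -0.3, 0.1]
opening: 0.0855
grasp_force: 0.0
```

>>> servo_tool(moves=[[0,0,0,0],[0,0,0,0],[0,0,0,0],[0,0,0,0],[0,0,0,0],[0,0,0,0],[0,0,0,0],[0,0,0,0]], claw=1, force=45)

```text
time: 31.27
ee_pos: [0.5144, -0.3264, 0.103]
tcp_rot: [-180.0, 0.0, 170.3]
wrist_force: [-0.7, -1.6, 2.9]
opening: 0.0335
grasp_force: 44.5
```

>>> servo_tool(moves=[[0,0,0.004,0],[0,0,0.0133,0],[0,0,0.0267,0],[0,0,0.0453,0],[0,0,0.0667,0],[0,0,0.088,0],[0,0.004,0.1093,0],[0,0.0133,0.1307,0],[0,0.0293,0.1467,0],[0,0.0507,0.1547,0],[0,0.0773,0.1547,0],[0,0.1067,0.1547,0],[0.0027,0.136,0.1547,0],[0.0067,0.1653,0.1547,0],[0.0133,0.1947,0.1547,0],[0.0227,0.224,0.1547,0],[0.0333,0.2533,0.1547,0],[0.0453,0.2827,0.1547,0],[0.0573,0.312,0.1547,0],[0.0693,0.3413,0.1547,0]])

```text
time: 32.93
ee_pos: [0.566, -0.0679, 0.2185]
tcp_rot: [180.0, -0.0, 170.3]
wrist_force: [0.6, -0.3, -2.5]
opening: 0.0334
grasp_force: 44.9
```

Converted, 12.8 cm / 75 = 0.1707, 4.5 cm / 75 = 0.06.

>>> servo_tool(moves=[[0.012,0.0293,0,0],[0.024,0.0587,0,0],[0.0347,0.088,0,0],[0.0453,0.1173,0,0],[0.0533,0.144,0,0],[0.0587,0.1627,0,0],[0.06,0.1693,-0.0053,0],[0.06,0.1707,-0.016,0],[0.06,0.1707,-0.0347,0],[0.06,0.1707,-0.056,0],[0.06,0.1707,-0.0773,0],[0.06,0.1707,-0.0987,0],[0.06,0.1707,-0.1173,0],[0.06,0.1707,-0.1333,0],[0.06,0.1707,-0.1453,0],[0.06,0.1707,-0.152,0],[0.06,0.1707,-0.156,0],[0.06,0.1707,-0.1573,0],[0.06,0.1707,-0.1573,0],[0.06,0.1707,-0.1573,0]])

```text
time: 34.6
ee_pos: [0.6116, 0.0579, 0.1013]
tcp_rot: [180.0, 0.1, 170.3]
wrist_force: [0.0, 1.0, -1.7]
opening: 0.0327
grasp_force: 45.0
```

>>> servo_tool(moves=[[0,0,-0.0013,0],[0,0,-0.0027,0],[0,0,-0.0033,0],[0,0,-0.0033,0],[0,0,-0.0033,0]])

```text
time: 35.02
ee_pos: [0.6113, 0.0578, 0.0981]
tcp_rot: [180.0, 0.0, 170.3]
wrist_force: [-0.2, -0.1, -2.3]
opening: 0.0331
grasp_force: 45.1
```

Converted, -0.08 cm / 75 = -0.0011, -0.04 cm / 75 = -0.0005.

>>> servo_tool(moves=[[0,0,-0.0005,0],[0,0,-0.0011,0],[0,0,-0.0011,0],[0,0,-0.0011,0]])

```text
time: 35.35
ee_pos: [0.6115, 0.0578, 0.098]
tcp_rot: [180.0, 0.1, 170.3]
wrist_force: [-2.2, -1.2, 5.2]
opening: 0.0331
grasp_force: 45.5
```

Contact. I'll release and go on to the mill at (.594,-.3335).

>>> servo_tool(moves=[[0,0,0,0],[0,0,0,0],[0,0,0,0],[0,0,0,0],[0,0,0,0],[0,0,0,0]], claw=0)

```text
time: 35.85
ee_pos: [0.6113, 0.0578, 0.0972]
tcp_rot: [-180.0, -0.0, 170.3]
wrist_force: [0.5, 0.1, 0.0]
opening: 0.0858
grasp_force: 0.0
```

Converted, -39.1 cm / 75 = -0.5213, -25 cm / 75 = -0.3333.

>>> servo_tool(moves=[[0,0,0.02,0],[0,0,0.0533,0],[0,0,0.0933,0],[0,0,0.1333,0],[-0.0067,-0.0267,0.16,0],[-0.02,-0.0667,0.16,0],[-0.0533,-0.2667,0.16,0],[-0.0533,-0.2667,0.16,0],[-0.0533,-0.2667,0.16,0],[-0.0533,-0.2667,0.16,0],[-0.0533,-0.3333,0.16,0],[-0.0233,-0.5213,0.16,0],[-0.0233,-0.5213,0.16,0],[-0.0233,-0.5213,0.16,0],[-0.0233,-0.5213,0.16,0],[-0.0233,-0.5213,0.16,0],[-0.0233,-0.5213,0.16,0],[-0.0233,-0.5213,0.16,0],[-0.0233,-0.5213,0.16,0]])

```text
time: 37.43
ee_pos: [0.5939, -0.3321, 0.2176]
tcp_rot: [180.0, 0.0, 170.3]
wrist_force: [0.6, 0.9, 0.3]
opening: 0.0855
grasp_force: 0.0
```

Converted, -11.7 cm / 75 = -0.156, -11.5 cm / 75 = -0.1533.

>>> servo_tool(moves=[[0,0,-0.02,0],[0,0,-0.0533,0],[0,0,-0.0933,0],[0,0,-0.12,0],[0,0,-0.1427,0],[0,0,-0.1533,0],[0,0,-0.156,0],[0,0,-0.156,0],[0,0,-0.156,0]])

```text
time: 38.18
ee_pos: [0.5944, -0.333, 0.1019]
tcp_rot: [-180.0, 0.1, 170.3]
wrist_force: [0.4, -0.4, 1.2]
opening: 0.0855
grasp_force: 0.0
```

>>> servo_tool(moves=[[0,0,0,0],[0,0,0,0],[0,0,0,0],[0,0,0,0],[0,0,0,0],[0,0,0,0],[0,0,0,0],[0,0,0,0]], claw=1)

```text
time: 38.85
ee_pos: [0.594, -0.3335, 0.101]
tcp_rot: [-180.0, 0.1, 170.3]
wrist_force: [-0.3, -1.6, 4.7]
opening: 0.0413
grasp_force: 45.2
```

Converted, 23.2 cm / 75 = 0.3093, 21.4 cm / 75 = 0.2853.

>>> servo_tool(moves=[[0,0,0.004,0],[0,0,0.0133,0],[0,0,0.0267,0],[0,0,0.0453,0],[0,0,0.0667,0],[0,0,0.088,0],[-0.0027,0.004,0.1093,0],[-0.008,0.0133,0.1307,0],[-0.016,0.0293,0.1467,0],[-0.0267,0.0507,0.1573,0],[-0.04,0.0747,0.16,0],[-0.052,0.0987,0.16,0],[-0.0613,0.1253,0.16,0],[-0.0667,0.152,0.16,0],[-0.0667,0.1787,0.16,0],[-0.0613,0.2053,0.16,0],[-0.052,0.232,0.16,0],[-0.04,0.2587,0.16,0],[-0.0293,0.2853,0.16,0],[-0.02,0.3093,0.16,0]])

```text
time: 40.52
ee_pos: [0.5786, -0.0994, 0.2209]
tcp_rot: [180.0, 0.0, 170.3]
wrist_force: [0.4, 0.1, -1.5]
opening: 0.0412
grasp_force: 45.6
```

>>> servo_tool(moves=[[0.0053,0.0173,0,0],[0.0107,0.0307,0,0],[0.012,0.0373,-0.004,0],[0.012,0.0387,-0.016,0],[0.012,0.0387,-0.0347,0],[0.012,0.0387,-0.056,0],[0.012,0.0387,-0.0773,0],[0.012,0.0387,-0.0987,0],[0.012,0.0387,-0.12,0],[0.012,0.0387,-0.1387,0],[0.012,0.0387,-0.152,0],[0.012,0.0387,-0.16,0],[0.012,0.0387,-0.1633,0],[0.012,0.0387,-0.1647,0],[0.012,0.0387,-0.1653,0],[0.012,0.0387,-0.1653,0],[0.012,0.0387,-0.1653,0]])

```text
time: 41.93
ee_pos: [0.5881, -0.0722, 0.097]
tcp_rot: [180.0, 0.1, 170.3]
wrist_force: [-0.3, 0.3, -2.1]
opening: 0.0412
grasp_force: 45.7
```

Converted, -0.12 cm / 75 = -0.0016, -0.1 cm / 75 = -0.0013.

>>> servo_tool(moves=[[0,0,-0.0007,0],[0,0,-0.0013,0],[0,0,-0.0016,0],[0,0,-0.0016,0]])

```text
time: 42.27
ee_pos: [0.5882, -0.0722, 0.096]
tcp_rot: [180.0, 0.1, 170.3]
wrist_force: [-1.4, 0.0, 5.3]
opening: 0.0413
grasp_force: 46.0
```

>>> servo_tool(moves=[[0,0,0,0],[0,0,0,0],[0,0,0,0],[0,0,0,0],[0,0,0,0],[0,0,0,0]], claw=0)

```text
time: 42.77
ee_pos: [0.5878, -0.0722, 0.095]
tcp_rot: [-180.0, -0.0, 170.3]
wrist_force: [-0.3, 0.5, 0.1]
opening: 0.0852
grasp_force: 0.0
```

Converted, -24.6 cm / 75 = -0.328, -15.4 cm / 75 = -0.2053, -0.1 rad / 1.5708 = -0.0637.

>>> servo_tool(moves=[[0,0,0.02,0],[0,0,0.0533,0],[0,0,0.0933,0],[0,0,0.1333,0],[-0.0067,-0.0133,0.16,0],[-0.0267,-0.04,0.16,-0.0127],[-0.2053,-0.328,0.16,-0.0637],[-0.2053,-0.328,0.16,-0.0637],[-0.2053,-0.328,0.16,-0.0637],[-0.2053,-0.328,0.16,-0.0637],[-0.2053,-0.328,0.16,-0.0637],[-0.2053,-0.328,0.16,-0.0637],[-0.2053,-0.328,0.16,-0.0637],[-0.2053,-0.328,0.16,-0.0637],[-0.2053,-0.328,0.16,-0.0637]])

```text
time: 44.02
ee_pos: [0.4338, -0.3182, 0.2151]
tcp_rot: [180.0, 0.0, 164.5]
wrist_force: [0.2, 0.7, 0.4]
opening: 0.0853
grasp_force: 0.0
```

Converted, -11.4 cm / 75 = -0.152, -11.2 cm / 75 = -0.1493.

>>> servo_tool(moves=[[0,0,-0.02,0],[0,0,-0.0533,0],[0,0,-0.0933,0],[0,0,-0.12,0],[0,0,-0.14,0],[0,0,-0.1493,0],[0,0,-0.152,0],[0,0,-0.152,0],[0,0,-0.152,0]])

```text
time: 44.77
ee_pos: [0.4345, -0.318, 0.1022]
tcp_rot: [-180.0, 0.1, 164.6]
wrist_force: [-0.5, -0.2, -0.3]
opening: 0.0854
grasp_force: 0.0
```

>>> servo_tool(moves=[[0,0,0,0],[0,0,0,0],[0,0,0,0],[0,0,0,0],[0,0,0,0],[0,0,0,0],[0,0,0,0],[0,0,0,0]], claw=1)

```text
time: 45.43
ee_pos: [0.434, -0.3185, 0.1018]
tcp_rot: [-180.0, 0.1, 164.5]
wrist_force: [-0.9, -0.1, 5.1]
opening: 0.0455
grasp_force: 46.5
```

Converted, 28.4 cm / 75 = 0.3787, 26.2 cm / 75 = 0.3493.

>>> servo_tool(moves=[[0,0,0.004,0],[0,0,0.0133,0],[0,0,0.0267,0],[0,0,0.0453,0],[0,0,0.0667,0],[0,0,0.088,0],[0.0013,0.004,0.1093,0],[0.0053,0.016,0.1253,0],[0.012,0.0347,0.1333,0],[0.02,0.0613,0.1333,0],[0.0293,0.0933,0.1333,0],[0.0387,0.1253,0.1333,0],[0.0493,0.1573,0.1333,0],[0.06,0.1893,0.1333,0],[0.0693,0.2213,0.1333,0],[0.08,0.2533,0.1333,0],[0.0893,0.2853,0.1333,0],[0.1,0.3173,0.1333,0],[0.1093,0.3493,0.1333,0],[0.1187,0.3787,0.1333,0]])

```text
time: 47.1
ee_pos: [0.5228, -0.0322, 0.2016]
tcp_rot: [180.0, 0.0, 164.6]
wrist_force: [0.9, 0.3, -1.0]
opening: 0.0453
grasp_force: 46.3
```

Converted, -10.4 cm / 75 = -0.1387, -10.3 cm / 75 = -0.1373.

>>> servo_tool(moves=[[0.008,0.024,0,0],[0.0133,0.0427,0,0],[0.016,0.0507,-0.004,0],[0.016,0.052,-0.016,0],[0.016,0.052,-0.0347,0],[0.016,0.052,-0.056,0],[0.016,0.052,-0.0773,0],[0.016,0.052,-0.0987,0],[0.016,0.052,-0.1173,0],[0.016,0.052,-0.128,0],[0.016,0.052,-0.1347,0],[0.016,0.052,-0.1373,0],[0.016,0.052,-0.1387,0],[0.016,0.052,-0.1387,0],[0.016,0.052,-0.1387,0]])

```text
time: 48.35
ee_pos: [0.5352, 0.0048, 0.0978]
tcp_rot: [180.0, 0.1, 164.5]
wrist_force: [0.5, -0.0, -1.7]
opening: 0.0461
grasp_force: 46.4
```

Converted, -0.13 cm / 75 = -0.0017, -0.1 cm / 75 = -0.0013.

>>> servo_tool(moves=[[0,0,-0.0007,0],[0,0,-0.0013,0],[0,0,-0.0017,0],[0,0,-0.0017,0]])

```text
time: 48.68
ee_pos: [0.5351, 0.0048, 0.0967]
tcp_rot: [180.0, 0.1, 164.5]
wrist_force: [-1.3, -0.9, 5.2]
opening: 0.0455
grasp_force: 47.1
```

Release, lift, and retreat toward the robot, clear of the view.

>>> servo_tool(moves=[[0,0,0,0],[0,0,0,0],[0,0,0,0],[0,0,0,0],[0,0,0,0],[0,0,0,0]], claw=0)

```text
time: 49.18
ee_pos: [0.5348, 0.0048, 0.0957]
tcp_rot: [-180.0, -0.0, 164.5]
wrist_force: [0.5, 0.5, -0.8]
opening: 0.085
grasp_force: 0.0
```

Converted, -28 cm / 75 = -0.3733, -18 cm / 75 = -0.24.

>>> servo_tool(moves=[[0,0,0.02,0],[0,0,0.0533,0],[0,0,0.0933,0],[0,0,0.1333,0],[0,0,0.1733,0],[-0.0133,-0.0267,0.2,0],[-0.24,-0.3733,0.2,0],[-0.24,-0.3733,0.2,0],[-0.24,-0.3733,0.2,0],[-0.24,-0.3733,0.2,0],[-0.24,-0.3733,0.2,0],[-0.24,-0.3733,0.2,0],[-0.24,-0.3733,0.2,0],[-0.24,-0.3733,0.2,0],[-0.24,-0.3733,0.2,0],[-0.24,-0.3733,0.2,0],[-0.24,-0.3733,0.2,0],[-0.24,-0.3733,0.2,0]])

```text
time: 50.68
ee_pos: [0.3553, -0.2744, 0.2458]
tcp_rot: [180.0, 0.0, 164.6]
wrist_force: [-0.4, -0.5, -0.4]
opening: 0.0854
grasp_force: 0.0
```

Run:
```python
from h import *
im=snap("side","s9.png"); t=snap("top","t9.png")
b=cv2.resize(t[128:256,255:390,::-1],None,fx=3.2,fy=3.2,interpolation=cv2.INTER_CUBIC)
a=cv2.resize(im[120:400,220:440,::-1],(346,440),interpolation=cv2.INTER_CUBIC)
o=np.zeros((440,800,3),np.uint8);o[:b.shape[0],:b.shape[1]]=b;o[:,450:796]=a;cv2.imwrite("pics/f.png",o)
```

```text
(no output)
```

View pics/f.png

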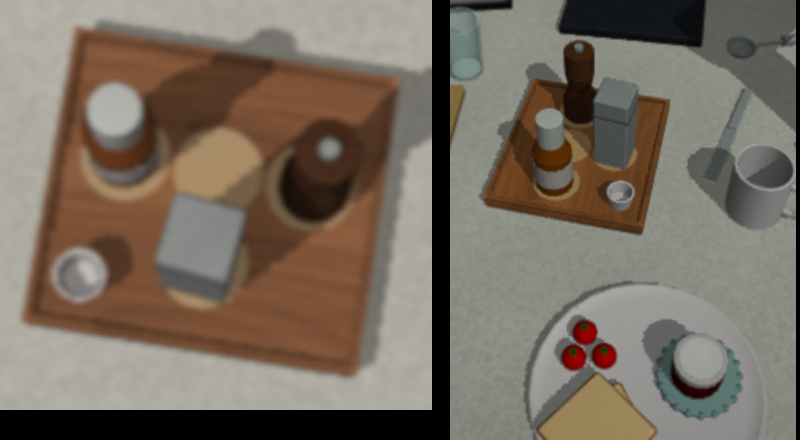

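All three are upright on their spots. Scaled to the first crop, the cap is at (157,151), the button at (452,205) and the salt at (110,377), within about 1.5 mm of the start. The pot is on the saucer.

```bash
python3 -c "
from workcell import *
print(job_done())"
```

```text
the job is handed in; nothing more can be done
None
```

The job is done and handed in at about 51 s of the 144 s: the jam pot stands on the saucer about 3 mm from its middle, and the mill, bottle and tin are back upright on their own cork spots, with the salt dish untouched and nothing knocked over.

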